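Hold a box-section stub home against a sprung plunger and its stop

ROBOT

A 7-joint arm with a two-finger parallel gripper is mounted at the origin on the work surface. World frame = base frame: x ahead of the robot, y to its left, z up, the work surface at z = 0. Lengths are in m, angles in rad, forces in N, time in s.
With the tool pointing down it reaches from about 0.4 to 0.85 m from the base axis. Payload 4.5 kg.
Tool frame: the origin (TCP) lies midway between the tips of the shut fingers; the grasp point (between the pads) lies 19 mm behind it; y points along the fingers, z is the direction in which the jaws open and shut, and the axes are right-handed (so a half turn about y gives the same grasp; the last joint's range is limited). The gripper opens to 88 mm and grips with 3 to 60 N. Pads are 18 mm wide; open, the fingers measure 123 mm over their backs; the gripper's body (75 mm by 187 mm) begins 45 mm behind the grasp point.
Start: joints at [-1.311, 0.689, -0.195, 1.565, 0.157, 0.902, -0.215], TCP at [0.14, 0.609, 0.214] pointing down, gripper open.
Joint ranges: [-3.01, 3.01], [-0.46, 2.08], [-1.47, 1.51], [0.13, 2.56], [-1, 4.14], [0.04, 2.09], [-2.66, 2.66]. Speed limits (rad/s): [2.57, 2.57, 3.14, 3.14, 3.14, 3.14, 3.14].

INTERFACE

Orientations are given as a unit quaternion [x, y, z, w].
In Python, from plant import r, snapshot, get_calibration, job, boxes_of gives the robot as it stands. The module is installed in compiled form; this text tells all that it offers.
- The arm moves only by the shell command python3 -m handwheel 'ROWS' [OPENING] [FORCE]. ROWS is JSON, a list that holds one entry, the list of rows, each a list of 6 numbers: the shift along the tool's x, y, z as a fraction of full scale, then the turn, a rotation vector about the tool's x, y, z as a fraction of full scale. In form: [[[x, y, z, wx, wy, wz], ...]]. A call has 1 to 12 rows; each row is the pose to reach, as a shift and turn from the pose commanded when the call began, along the tool's axes at that moment, turning the shorter way round; what a row does not reach only later rows make up. Full scale, the value 1, is 100 cm for a shift and 180 degrees for a turn. A row lasts 1/12 s, in which the tool goes at most 41.7 mm and 7.16 degrees, less where a joint would pass 70% of its speed; a pose out of reach is approached as far as the arm can. A call with a number of a shift or a turn outside -1 to 1 is refused whole. A call with a gripper value outside its range is refused whole. OPENING is the opening, from -1 (shut) to 1 (fully open), set as the call begins (- or left out, the last holds). The fingers move at their own pace and stop on an object; FORCE is the grip in N (left out, the last holds). Time passes only in rows, so rows that repeat a pose let the fingers close. It gives the time, the measured TCP pose, the force and the opening at its end, in the units of the state.
- r.get_state(): the state, without advancing time (a new reading comes with each control period).
- snapshot(name): name is "scene" or "top"; returns the picture (384x512x3 uint8, red, green, blue); there is no depth.
- get_calibration(name): a dict with "fx", "fy", "cx", "cy" (pixels), "T" (4x4, takes a point from camera to world coordinates). Camera axes: x right, y down, z forward; pixel columns grow to the right and rows downward; lengths in m; the calibration is good to about 2 mm. A picture is of the moment at which its call begins. get_calibration takes no time and is no camera call.
- job.finish_job(): hands the job in, once; it reports no verdict.
Trained networks look in the newest picture that a camera, given by its name, has taken for a name from the list of things; names that differ only in an ending like _2 or _b are one class to them, and where a whole thing is asked for, a point or a joint stands for the part that bears it (a point fixed in the world has none). Each returns a list of dicts, best first, with "confidence" (0 to 1); they miss things now and then, are a little off and sometimes report something else, mostly with a low value. They report only what shows in the picture. A call takes as long as a camera call. They do not tell look-alikes from the thing itself.
- boxes_of(thing, camera): "bbox" ([left, top, right, bottom] in pixels, round what is visible of it).
The state is a dict: "clock": time; "q": joint angles; "qd": joint speeds; "joint_torque": joint torques, N m; "tool_pos": TCP position; "eef_rot": TCP orientation; "contact_force": force on the tool from outside, world axes, zero at the start; "moment": the same for the moment, N m; "opening": opening from 0.0 (shut) to 1.0 (fully open).
Only numpy, scipy, OpenCV 4.12 (cv2) and the standard library are available. Lean on these libraries where they do the work, as an engineer would, in place of code of your own. Each camera call takes 0.05 s, during which the arm holds its last target. There are 200 camera calls.

TASK

Pick up the short, thick piece of box section and set it level on the bed of the jig, end-on to the spring plunger that has the forked stop block around it (the other plunger is parked under its cover). Push the piece squarely against that plunger until it is fully home against both prongs of the fork, firmly but without forcing it, and finish while still holding it pressed there. Leave everything else lying where it is.

Things in the scene. Friction and masses are not known exactly. Their poses are not given: they have to be found in the camera images.
- stub_center (a point): Centre (half-way up) of the loose piece to load: straight box section in red-brown primer, 50 x 50 mm, 90 mm long along its x axis, both ends alike and closed by flush black caps; about 0.3 kg. It starts flat on the table (z up, centre 25 mm up), left or right of the jig.
- jig: The jig, fixed: flat steel bed 260 (x) by 270 (y) mm, 20 mm thick; origin at the centre of its underside. +x is the push direction (away from the robot). Two sprung plungers lie along x at y = +65 and -65 mm, 25 mm above the bed; their housings, 50 mm wide and 45 mm high, begin at x = +76 mm. The bed in front of the plungers (x below +10 mm) is bare.
- fork: The forked stop block, fixed on the bed around one of the plungers (which one varies): dark steel U, open at the top, 60 mm wide (y), 20 mm deep (x); prongs 19 mm wide, 45 mm high, 22 mm apart, the rod between them. Origin at the centre of its underside, on the bed, 20 mm above the table; +x is the push direction, as the jig's.
- fork_face (a point): Middle of the fork's stop face (the face that looks towards the robot, against the push), half-way between the prongs, 25 mm above the bed, on the plunger's axis; 10 mm in front of the fork's origin. The plunger's nose stands 20 mm proud of this face at rest. A 90 mm piece fully home has its centre 45 mm in front of this point.
- cover: The parking cover, fixed over the other plunger: closed grey box 70 x 56 mm, 46 mm high with a small knob on top (top of knob 61 mm above the bed). Origin at the centre of its underside. That plunger cannot be used.
- plunger_left (a joint): Travel of the plunger on the jig's +y side, m: 0 at rest, grows as it is pushed in (along the jig's +x); 0.020 when a piece is home against the fork, 0.030 at most. Steel rod 16 mm thick with a flat nose. Its spring gives about 3 N at rest and 9 N at 0.020.
- plunger_right (a joint): The same for the plunger on the jig's -y side.
- long_piece_center (a point): Centre of a bystander: the same 50 x 50 mm section but 140 mm long along x, lying on the other side of the jig from the piece to load. Not to be moved.
- thin_piece_center (a point): Centre of a bystander: 30 x 30 mm section, 90 mm long along x, lying on the table on the right. Not to be moved.
- hammer: A bystander: hammer lying on the table on the left, about 280 mm long. Not to be moved.
- nut: A bystander: loose steel nut, 30 mm wide and 13 mm high, on the bed between the two spring housings. Not to be moved.
Things that resemble listed ones, but are neither listed nor needed, are in the scene too. What is shaped like the part that bears stub_center but blue or purple is not meant.

How it is judged:
At the end, for the whole second after the job is handed in: Through the last second the fingers hold the stub against the fork (1.5 to 40 N) and plunger (over 3 N, pushed in 17.5 mm or more); in line with it within 8 mm and 4 degrees, level within 4.5 degrees, at most 10 mm above the bed, still (contact force between stub and fork between 1.5 and 40 N and ((value of joint plunger_left above 0.0175 m and contact force between stub and plunger_left above 3 N) or (value of joint plunger_right above 0.0175 m and contact force between stub and plunger_right above 3 N)) and contact force between the fingers and stub above 2 N and y of stub_center in the frame of fork between -0.008 and 0.008 m and x of stub_center in the frame of fork between -0.059 and -0.05 m and z of stub_center in the frame of fork below 0.035 m and angle between stub_center's own z axis and vertical below 0.08 rad and angle between the x axis of stub_center and the x axis of fork, either way round below 0.07 rad and linear speed of stub below 0.01 m/s); the arm keeps its last pose, push and grip.
It fails at once if a bystander is moved by more than 30 mm (distance of any of long_piece_center, thin_piece_center, hammer, nut from where it was at the start of the episode above 0.03 m).
It fails at once if the stub is rammed into the fork (contact force between stub and fork above 80 N).
It also fails if it takes over 43 s, if anything falls off the work surface, if the arm or the gripper's body presses on something with over 40 N, if the wrist force passes 120 N, or if a joint passes its speed limit or range.

## Working session

There is one attempt and no reset: what is moved stays moved. The work goes in short steps, Python scripts to look and compute and a shell command to move; the robot and the scene stay as the last step left them, time stands still between calls to the robot, and variables do not carry over. Pictures are saved under pics/ and viewed, about 8 in all and at most 12, crops included, and the job is handed in when it is done.

```bash
mkdir -p pics; python3 - <<'E'
from plant import r,snapshot,get_calibration,boxes_of
import cv2,numpy as np
for n in("scene","top"):
    im=snapshot(n); cv2.imwrite(f"pics/{n}0.png",im[:,:,::-1]); c=get_calibration(n); print(n,{k:(np.round(v,3).tolist()) for k,v in c.items()})
    for t in("stub_center","fork","cover","jig","long_piece_center"):
        print(t,[(np.round(b["bbox"]).tolist(),round(b["confidence"],2)) for b in boxes_of(t,n)][:4])
s=r.get_state();print(s)
E
```

```text
scene {'fx': 447.784, 'fy': 447.784, 'cx': 266.609, 'cy': 188.17, 'T': [[0.671, 0.47, -0.573, 1.211], [0.741, -0.425, 0.519, -0.583], [0.001, -0.774, -0.634, 0.816], [0.0, 0.0, 0.0, 1.0]]}
stub_center [([328.0, 121.0, 349.0, 149.0], 0.98), ([273.0, 142.0, 298.0, 179.0], 0.96), ([281.0, 125.0, 312.0, 149.0], 0.71), ([313.0, 142.0, 350.0, 175.0], 0.6)]
fork [([277.0, 204.0, 299.0, 228.0], 0.67)]
cover [([230.0, 219.0, 265.0, 254.0], 0.93)]
jig [([190.0, 179.0, 334.0, 284.0], 0.89), ([157.0, 298.0, 196.0, 339.0], 0.37)]
long_piece_center []
top {'fx': 483.927, 'fy': 483.927, 'cx': 250.891, 'cy': 188.88, 'T': [[0.014, -0.986, 0.168, 0.356], [-1.0, -0.014, 0.002, 0.038], [0.0, -0.168, -0.986, 1.198], [0.0, 0.0, 0.0, 1.0]]}
stub_center [([112.0, 250.0, 158.0, 280.0], 0.93), ([65.0, 216.0, 108.0, 253.0], 0.68), ([163.0, 226.0, 206.0, 257.0], 0.67), ([121.0, 182.0, 155.0, 224.0], 0.65)]
fork [([246.0, 150.0, 270.0, 165.0], 0.72), ([298.0, 148.0, 325.0, 185.0], 0.48)]
cover [([298.0, 153.0, 322.0, 183.0], 0.87)]
jig [([223.0, 125.0, 338.0, 243.0], 0.75)]
long_piece_center [([385.0, 181.0, 434.0, 242.0], 0.68)]
{'clock': 0.6, 'q': array([-1.31120195,  0.68909221, -0.19462374,  1.56530951,  0.15730663,
        0.9024737 , -0.21508225]), 'qd': array([ 7.55593588e-05, -1.33877254e-03,  2.06798758e-03,  8.47490226e-05,
        4.96423770e-04,  1.48133314e-03,  2.71177977e-03]), 'joint_torque': array([ 1.16886546e-03, -5.27254558e+01, -1.26649328e+00, -1.53679866e+01,
       -5.19945309e-02, -5.33011007e-04,  4.49324477e-05]), 'tool_pos': array([0.13989386, 0.60917281, 0.21424564]), 'eef_rot': array([-0.70257115,  0.07964355, -0.07963346,  0.70264443]), 'contact_force': array([ 0.59568383,  0.71352922, -0.68364903]), 'moment': array([-0.02140265, -0.00615924,  0.02944153]), 'opening': 0.9964610264123592}
```

View pics/scene0.png

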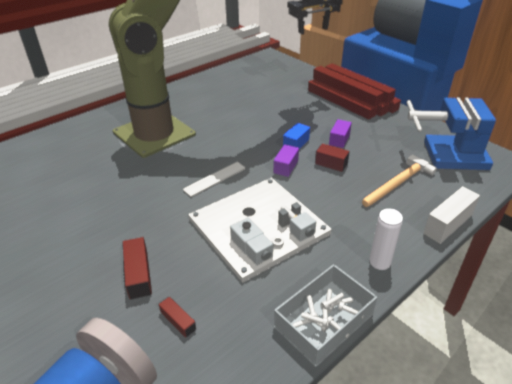

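View pics/top0.png

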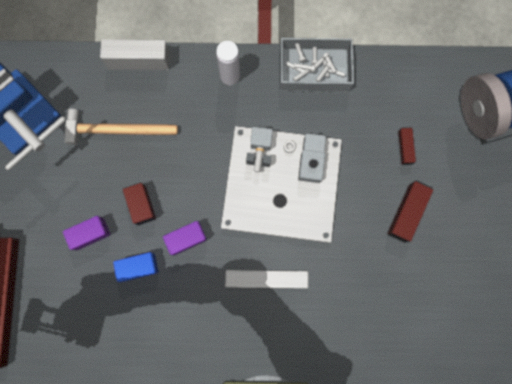

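```bash
cat > h.py <<'E'
import cv2,numpy as np
from plant import r,snapshot,get_calibration
from scipy.optimize import minimize
from scipy.spatial.transform import Rotation as R
def proj(P,n):
    c=get_calibration(n);T=np.array(c["T"]);p=(np.asarray(P,float).reshape(-1,3)-T[:3,3])@T[:3,:3]
    return np.c_[c["fx"]*p[:,0]/p[:,2]+c["cx"],c["fy"]*p[:,1]/p[:,2]+c["cy"]]
def unproj(uv,z,n):
    c=get_calibration(n);T=np.array(c["T"]);uv=np.asarray(uv,float).reshape(-1,2)
    d=np.c_[(uv[:,0]-c["cx"])/c["fx"],(uv[:,1]-c["cy"])/c["fy"],np.ones(len(uv))]@T[:3,:3].T
    return T[:3,3]+d*((z-T[2,3])/d[:,2])[:,None]
def corners(x,y,yaw,z0,L,W,H):
    s=np.array([[a,b] for a in(-1,1) for b in(-1,1)])*[L/2,W/2];c,q=np.cos(yaw),np.sin(yaw)
    s=s@np.array([[c,q],[-q,c]])+[x,y]
    return np.vstack([np.c_[s,np.full(4,z0)],np.c_[s,np.full(4,z0+H)]])
def fit(mask,n,p0,z0,L,W,H):
    K=4;m=cv2.resize(mask.astype(np.float32),None,fx=K,fy=K,interpolation=cv2.INTER_LINEAR)>.5
    def cost(p):
        h=cv2.convexHull(((proj(corners(p[0],p[1],p[2],z0,L,W,H),n)+.5)*K-.5).astype(np.float32))
        q=np.zeros(m.shape,np.uint8);cv2.fillConvexPoly(q,np.round(h*16).astype(np.int32),1,shift=4)
        return 1-(m&(q>0)).sum()/(m|(q>0)).sum()
    o=min((minimize(cost,p0,method="Nelder-Mead",options=dict(initial_simplex=np.array([p0]+[np.add(p0,d) for d in([s*.02,0,0],[0,s*.02,0],[0,0,s*.2])]))) for s in(1,-1)),key=lambda o:o.fun)
    return o.x,o.fun
E
python3 - <<'E'
from h import *
top=cv2.imread("pics/top0.png");sc=cv2.imread("pics/scene0.png")
def blob(m,uv):
    k,l=cv2.connectedComponents(m.astype(np.uint8)); return l==l[uv[1],uv[0]]
for n,im,uv in(("top",top,(139,203)),("scene",sc,(332,157))):
    b,g,rr=[im[:,:,i].astype(int) for i in range(3)]
    m=blob((rr>g*1.6)&(rr>b*1.6)&(rr>35),uv); p0=unproj(uv,.025,n)[0]
    print(n,m.sum(),p0,fit(m,n,[p0[0],p0[1],.4],0,.09,.05,.05))
hsv=cv2.cvtColor(top,cv2.COLOR_BGR2HSV)
m=blob((hsv[:,:,2]>150)&(hsv[:,:,1]<60),(250,210)).astype(np.uint8)
cs=max(cv2.findContours(m,0,2)[0],key=cv2.contourArea);h=np.zeros_like(m);cv2.fillPoly(h,[cv2.convexHull(cs)],1)
p0=unproj((282,185),.02,"top")[0];print("jig",h.sum(),p0,fit(h,"top",[p0[0],p0[1],-.05],.0,.26,.27,.02))
A=cv2.resize(top[170:250,60:220],None,fx=4,fy=4,interpolation=2)
B=cv2.resize(top[120:180,225:345],None,fx=640/120,fy=640/120,interpolation=2)[:280]
cv2.imwrite("pics/c1.png",np.vstack([A[:300],B]))
E
```

```text
top 757 [0.51708528 0.31395569 0.025     ] (array([0.51565155, 0.31438409, 0.41926784]), np.float64(0.21717204370595466))
scene 391 [0.51805989 0.31312    0.025     ] (array([0.51417598, 0.31655151, 0.62540478]), np.float64(0.44628246175738173))
jig 11654 [ 0.5675831  -0.03609355  0.02      ] (array([ 0.57451174, -0.03540135, -0.11631292]), np.float64(0.022212333394096007))
```

View pics/c1.png

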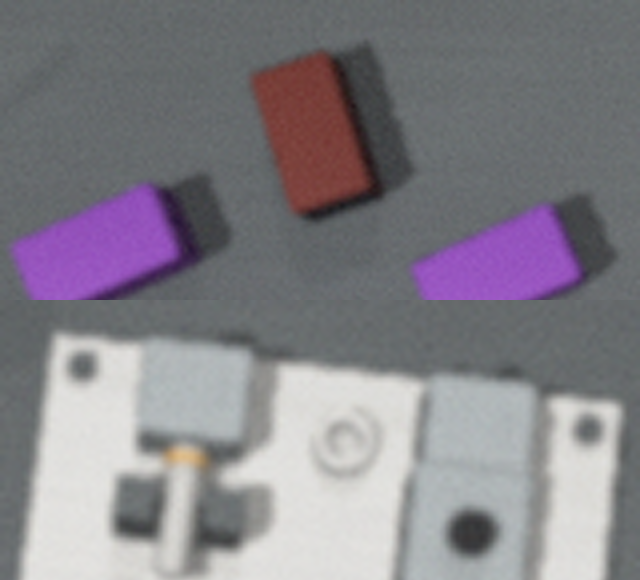

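```bash
cat >> h.py <<'E'
def go(x,y,z,yaw):
    "print tool-frame shift/turn (fractions) to TCP x,y,z with jaw axis across heading yaw"
    s=r.get_state();R0=R.from_quat(s["eef_rot"]);best=None
    for k in(1,-1):
        Y=np.array([0,0,-1.]);Z=k*np.array([-np.sin(yaw),np.cos(yaw),0]);Rt=R.from_matrix(np.c_[np.cross(Y,Z),Y,Z])
        v=(R0.inv()*Rt).as_rotvec()
        if best is None or np.linalg.norm(v)<np.linalg.norm(best): best=v
    d=R0.inv().apply(np.array([x,y,z])-s["tool_pos"])
    print("ROW",np.round(d,4).tolist()+np.round(best/np.pi,4).tolist(),"deg",np.degrees(np.linalg.norm(best)).round(1),"t",s["clock"],"F",np.round(s["contact_force"],1),"op",round(s["opening"],3))
    return R0
E
python3 - <<'E'
from h import *
c=unproj(np.array([[123,188.75],[141.25,182.5],[155,217],[135.75,222]])-.4,.05,"top");print(c.round(4),c.mean(0))
f=(c[0]+c[1])/2;b=(c[2]+c[3])/2;print("yaw",np.arctan2(*(f-b)[[1,0]]),np.linalg.norm(f-b))
top=cv2.imread("pics/top0.png");b,g,rr=[top[:,:,i].astype(int) for i in range(3)]
m=((rr>g*1.5)&(rr>b*1.5)&(rr>70));m[:,:115]=0;m[:,165:]=0;m[:175]=0;m[230:]=0
p,e=fit(m,"top",[c[:,0].mean(),c[:,1].mean(),.37],.05,.09,.05,0);print(m.sum(),p,e)
R0=go(p[0],p[1],.15,p[2]);print(R0.as_matrix().round(2))
# jig features
J=np.array([.5745,-.0354]);a=-.1163;Q=np.array([[np.cos(a),-np.sin(a)],[np.sin(a),np.cos(a)]])
px=lambda X,Y:np.c_[(np.array([[X,Y]])-[0,300])/5.333+[225,120]-.4]
for nm,X,Y,z in(("nose",178,575,.053),("forkFL",115,530,.045),("forkFR",240,548,.045),("housL",138,435,.06),("housR",250,450,.06),("housBL",145,342,.065),("hole",82,367,.02),("hole",588,430,.02)):
    w=unproj(px(X,Y),z,"top")[0];print(nm,w.round(3),"jig",(Q.T@(w[:2]-J)).round(4))
E
```

```text
[[0.5487 0.3494 0.05  ]
 [0.5646 0.3063 0.05  ]
 [0.4815 0.2692 0.05  ]
 [0.4689 0.3144 0.05  ]] [0.51590336 0.30983371 0.05      ]
yaw 0.4168233782729937 0.08906891971991432
737 [0.51456292 0.31194915 0.34791657] 0.06617530511967029
ROW [0.4317, 0.0642, -0.2058, -0.0, -0.1826, 0.0] deg 32.9 t 0.6 F [ 0.6  0.7 -0.7] op 0.996
[[ 0.97 -0.    0.22]
 [-0.22  0.    0.97]
 [-0.   -1.    0.  ]]
nose [0.595 0.024 0.053] jig [0.0133 0.0615]
forkFL [0.617 0.053 0.045] jig [0.032  0.0928]
forkFR [ 0.609 -0.004  0.045] jig [0.0311 0.0351]
housL [0.658 0.043 0.06 ] jig [0.0738 0.0877]
housR [ 0.652 -0.008  0.06 ] jig [0.0735 0.0364]
housBL [0.7   0.041 0.065] jig [0.1162 0.09  ]
hole [0.701 0.07  0.02 ] jig [0.1138 0.1196]
hole [ 0.674 -0.168  0.02 ] jig [ 0.1143 -0.1206]
```

```bash
T='[[[0.432,0.064,-0.206,0,-0.19,0],[0.432,0.064,-0.206,0,-0.19,0],[0.432,0.064,-0.206,0,-0.19,0],[0.432,0.064,-0.206,0,-0.19,0],[0.432,0.064,-0.206,0,-0.19,0],[0.432,0.064,-0.206,0,-0.19,0],[0.432,0.064,-0.206,0,-0.19,0],[0.432,0.064,-0.206,0,-0.19,0],[0.432,0.064,-0.206,0,-0.19,0],[0.432,0.064,-0.206,0,-0.19,0],[0.432,0.064,-0.206,0,-0.19,0],[0.432,0.064,-0.206,0,-0.19,0]]]' ; python3 -m handwheel '[[[0.432,0.064,-0.206,0,-0.19,0],[0.432,0.064,-0.206,0,-0.19,0],[0.432,0.064,-0.206,0,-0.19,0],[0.432,0.064,-0.206,0,-0.19,0],[0.432,0.064,-0.206,0,-0.19,0],[0.432,0.064,-0.206,0,-0.19,0],[0.432,0.064,-0.206,0,-0.19,0],[0.432,0.064,-0.206,0,-0.19,0],[0.432,0.064,-0.206,0,-0.19,0],[0.432,0.064,-0.206,0,-0.19,0],[0.432,0.064,-0.206,0,-0.19,0],[0.432,0.064,-0.206,0,-0.19,0]]]' 1
python3 - <<'E'
from h import *
go(.5146,.312,.15,.37);go(.5146,.312,.013,.37)
cv2.imwrite("pics/s1.png",cv2.resize(snapshot("scene")[90:200,250:400,::-1],None,fx=4,fy=4))
E
```

```text
clock: 1.6
tool_pos: [0.5192, 0.3064, 0.1495]
eef_rot: [0.697, 0.129, -0.128, -0.694]
contact_force: [0.5, -1.8, 0.7]
opening: 1.0
ROW [-0.0023, -0.0006, 0.0068, 0.0011, -0.0016, 0.0002] deg 0.4 t 1.6 F [ 0.5 -1.8  0.7] op 1.0
ROW [-0.0024, 0.1364, 0.0073, 0.0011, -0.0016, 0.0002] deg 0.4 t 1.6 F [ 0.5 -1.8  0.7] op 1.0
```

View pics/s1.png

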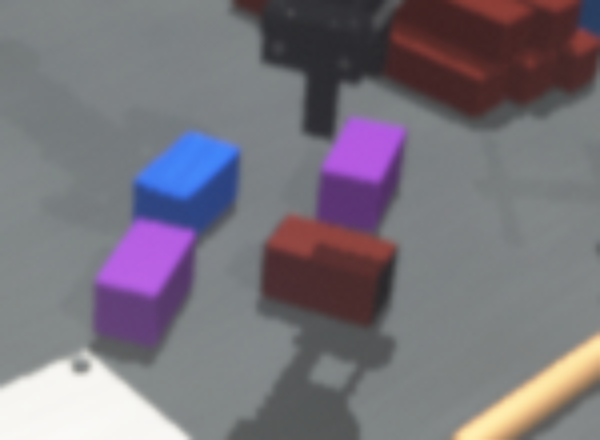

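```bash
python3 -m handwheel '[[[0,0.03,0,0,0,0],[0,0.06,0,0,0,0],[0,0.09,0,0,0,0],[0,0.11,0,0,0,0],[0,0.125,0,0,0,0],[0,0.137,0,0,0,0],[0,0.137,0,0,0,0],[0,0.137,0,0,0,0]]]' 1
python3 - <<'E'
from h import *
go(.5146,.312,.013,.37)
E
python3 -m handwheel '[[[0,0,0,0,0,0],[0,0,0,0,0,0],[0,0,0,0,0,0],[0,0,0,0,0,0],[0,0,0,0,0,0],[0,0,0,0,0,0],[0,0,0,0,0,0],[0,0,0,0,0,0],[0,0,0,0,0,0],[0,0,0,0,0,0]]]' -1 50
python3 - <<'E'
from h import *
go(.5146,.312,.15,.37)
E
```

```text
clock: 2.32
tool_pos: [0.5147, 0.312, 0.0132]
eef_rot: [-0.695, -0.13, 0.131, 0.695]
contact_force: [0.0, -0.4, -0.0]
opening: 0.999
ROW [-0.0001, 0.0002, 0.0, -0.0, 0.0004, -0.0001] deg 0.1 t 2.3167 F [ 0.  -0.4 -0. ] op 0.999
clock: 3.15
tool_pos: [0.5149, 0.312, 0.0136]
eef_rot: [-0.695, -0.131, 0.13, 0.695]
contact_force: [-0.4, -0.2, 4.7]
opening: 0.565
ROW [-0.0002, -0.1364, 0.0001, -0.0001, 0.0004, 0.0002] deg 0.1 t 3.15 F [-0.4 -0.2  4.7] op 0.565
```

```bash
python3 -m handwheel '[[[0,-0.02,0,0,0,0],[0,-0.05,0,0,0,0],[0,-0.08,0,0,0,0],[0,-0.1,0,0,0,0],[0,-0.11,0,0,0,0],[0,-0.11,0,0,0,0],[0,-0.11,0,0,0,0]]]' 
python3 - <<'E'
from h import *
J=np.array([.5745,-.0354]);a=-.1163;Q=np.array([[np.cos(a),-np.sin(a)],[np.sin(a),np.cos(a)]])
t=J+Q@[-.080,.064];print(t);go(*t,.12,a)
E
```

```text
clock: 3.73
tool_pos: [0.5144, 0.3109, 0.1222]
eef_rot: [0.695, 0.13, -0.131, -0.695]
contact_force: [-0.6, -0.1, -5.2]
opening: 0.559
[0.50246685 0.03745071]
ROW [-0.1102, 0.0026, -0.2505, 0.0004, 0.1551, -0.0004] deg 27.9 t 3.7333 F [-0.6 -0.1 -5.2] op 0.559
```

```bash
python3 -m handwheel '[[[-0.015,0,-0.03,0,0.02,0],[-0.03,0,-0.06,0,0.05,0],[-0.045,0,-0.1,0,0.08,0],[-0.06,0,-0.14,0,0.11,0],[-0.08,0,-0.18,0,0.14,0],[-0.095,0,-0.22,0,0.155,0],[-0.11,0.002,-0.245,0,0.155,0],[-0.11,0.002,-0.251,0,0.155,0],[-0.11,0.002,-0.251,0,0.155,0],[-0.11,0.002,-0.251,0,0.155,0],[-0.11,0.002,-0.251,0,0.155,0]]]' 
python3 - <<'E'
from h import *
go(.5025,.0375,.12,-.1163)
a=snapshot("top")[120:260,200:360,::-1];b=snapshot("scene")[120:290,180:350,::-1]
cv2.imwrite("pics/s2.png",np.hstack([cv2.resize(a,(457,400)),cv2.resize(b,(343,400))]))
cv2.imwrite("pics/full2.png",snapshot("top")[:,:,::-1])
E
```

```text
clock: 4.65
tool_pos: [0.5031, 0.04, 0.1205]
eef_rot: [-0.705, 0.04, -0.04, 0.707]
contact_force: [0.4, 0.0, -4.1]
opening: 0.562
ROW [-0.0003, 0.0005, -0.0026, -0.0005, 0.001, -0.0003] deg 0.2 t 4.65 F [ 0.4  0.  -4.1] op 0.562
```

View pics/s2.png

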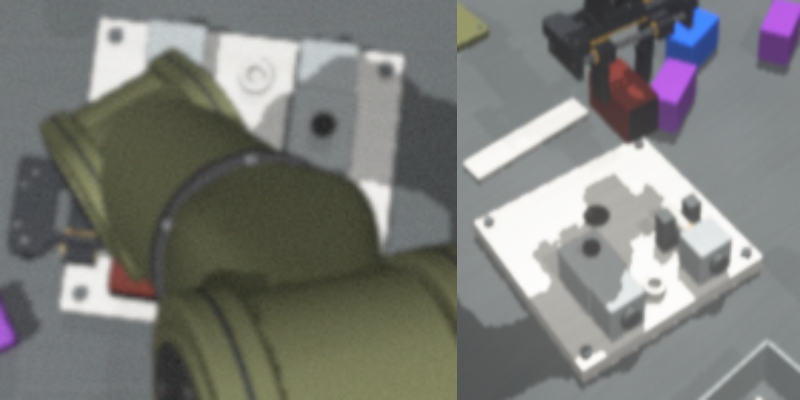

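```bash
python3 -m handwheel '[[[0,0.02,0,0,0,0],[0,0.04,0,0,0,0],[0,0.055,0,0,0,0],[0,0.068,0,0,0,0],[0,0.076,0,0,0,0],[0,0.081,0,0,0,0],[0,0.083,0,0,0,0],[0,0.083,0,0,0,0],[0,0.083,0,0,0,0]]]' 
python3 - <<'E'
from h import *
go(.5025,.0375,.0335,-.1163)
b=snapshot("scene");cv2.imwrite("pics/full3.png",b[:,:,::-1])
cv2.imwrite("pics/s3.png",cv2.resize(b[120:260,190:340,::-1],None,fx=4,fy=4,interpolation=2))
for x,y in((-.08-.045,.064-.025),(-.08+.045,.064-.025)):
    pass
J=np.array([.5745,-.0354]);a=-.1163;c=J+[[0,0]]
P=corners(.5025,.0375,a,.02,.09,.05,.05);print(((proj(P,"scene")-[190,120])*4).round(0).tolist())
E
```

```text
clock: 5.55
tool_pos: [0.5038, 0.0381, 0.0387]
eef_rot: [-0.706, 0.041, -0.041, 0.706]
contact_force: [-0.4, 0.3, -3.2]
opening: 0.564
ROW [-0.0012, 0.0052, -0.0008, -0.0001, 0.0002, 0.0003] deg 0.1 t 5.55 F [-0.4  0.3 -3.2] op 0.564
[[217.0, 279.0], [276.0, 253.0], [292.0, 349.0], [352.0, 321.0], [215.0, 223.0], [276.0, 197.0], [291.0, 292.0], [353.0, 264.0]]
```

View pics/s3.png

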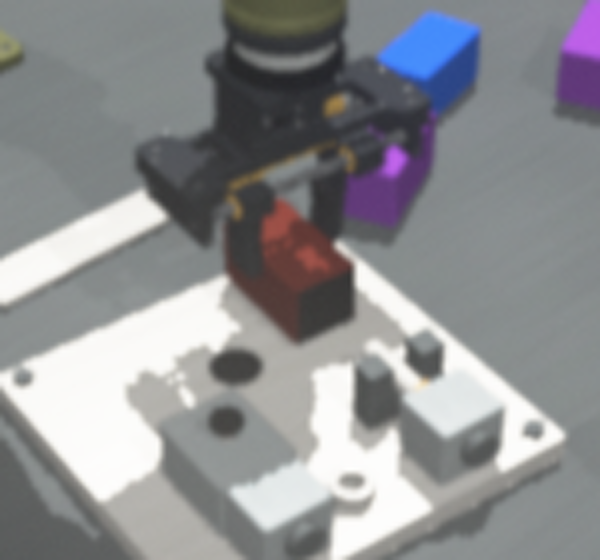

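```bash
python3 - <<'E'
from h import *
J=np.array([.5745,-.0354]);a=-.1163;Q=np.array([[np.cos(a),-np.sin(a)],[np.sin(a),np.cos(a)]])
def W(im,n,o,K,P,col):
    p=((proj(P,n)+.5-o)*K).astype(int)
    for i in range(8):
        for k in(1,2,4):
            if not i&k: cv2.line(im,p[i].tolist(),p[i|k].tolist(),col,1,16)
out=[]
for f,n,o in(("pics/full3.png","scene",(235,165)),("pics/top0.png","top",(225,122))):
    o=np.array(o);im=cv2.resize(cv2.imread(f)[o[1]:o[1]+60,o[0]:o[0]+50],None,fx=8,fy=8,interpolation=2)
    for cx,cy,z0,L,w,H,c in((.043,.065+.0205,.02,.02,.019,.045,(0,255,0)),(.043,.065-.0205,.02,.02,.019,.045,(0,255,0)),(.101,.065,.02,.05,.05,.045,(255,0,0))):
        p=J+Q@[cx,cy];W(im,n,o,8,corners(*p,a,z0,L,w,H),c)
    if n=="scene": W(im,n,o,8,corners(.5038,.0381,a,.025,.09,.05,.05),(0,255,255))
    out.append(im[:,:400])
cv2.imwrite("pics/o1.png",np.hstack(out))
E
```

```text
(no output)
```

View pics/o1.png

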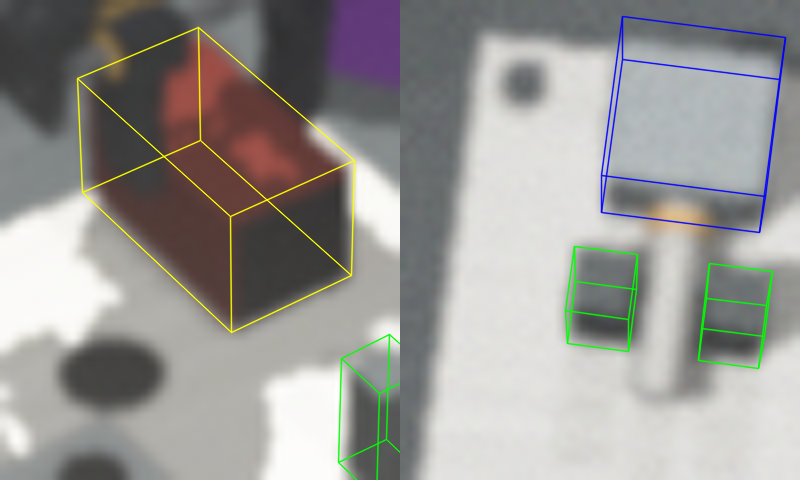

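```bash
python3 -m handwheel '[[[0,0.001,0,0,0,0],[0,0.002,0,0,0,0],[0,0.003,0,0,0,0],[0,0.003,0,0,0,0],[0,0.003,0,0,0,0],[0,0.003,0,0,0,0]]]' - 60
python3 - <<'E'
from h import *
go(.5025,.0375,.0335,-.1163)
E
```

```text
clock: 6.1
tool_pos: [0.5034, 0.0379, 0.0352]
eef_rot: [-0.706, 0.041, -0.041, 0.706]
contact_force: [0.1, 0.0, -3.7]
opening: 0.562
ROW [-0.0008, 0.0017, -0.0005, -0.0, 0.0001, 0.0] deg 0.0 t 6.1 F [ 0.1  0.  -3.7] op 0.562
```

```bash
python3 -m handwheel '[[[0,0.001,0,0,0,0],[0,0.002,0,0,0,0],[0,0.002,0,0,0,0],[0,0.002,0,0,0,0],[0,0.002,0,0,0,0]]]' 
python3 -m handwheel '[[[0.008,0,0,0,0,0],[0.016,0,0,0,0,0],[0.024,0,0,0,0,0],[0.031,0,0,0,0,0],[0.037,0,0,0,0,0],[0.041,0,0,0,0,0],[0.041,0,0,0,0,0],[0.041,0,0,0,0,0],[0.041,0,0,0,0,0]]]' 
python3 - <<'E'
from h import *
J=np.array([.5745,-.0354]);a=-.1163;Q=np.array([[np.cos(a),-np.sin(a)],[np.sin(a),np.cos(a)]])
s=r.get_state();print("jig",Q.T@(s["tool_pos"][:2]-J),"F",(Q.T@s["contact_force"][:2]).round(1))
b=snapshot("scene");cv2.imwrite("pics/full4.png",b[:,:,::-1])
cv2.imwrite("pics/s4.png",cv2.resize(b[150:250,220:340,::-1],None,fx=6,fy=6,interpolation=2))
E
```

```text
clock: 6.52
tool_pos: [0.5034, 0.0379, 0.0335]
eef_rot: [-0.706, 0.041, -0.041, 0.706]
contact_force: [-1.2, 0.1, 3.3]
opening: 0.558
clock: 7.27
tool_pos: [0.5409, 0.0328, 0.0335]
eef_rot: [0.707, -0.043, 0.039, -0.705]
contact_force: [-7.9, 0.5, 10.6]
opening: 0.56
jig [-0.04129152  0.06381568] F [-7.9 -0.4]
```

View pics/s4.png

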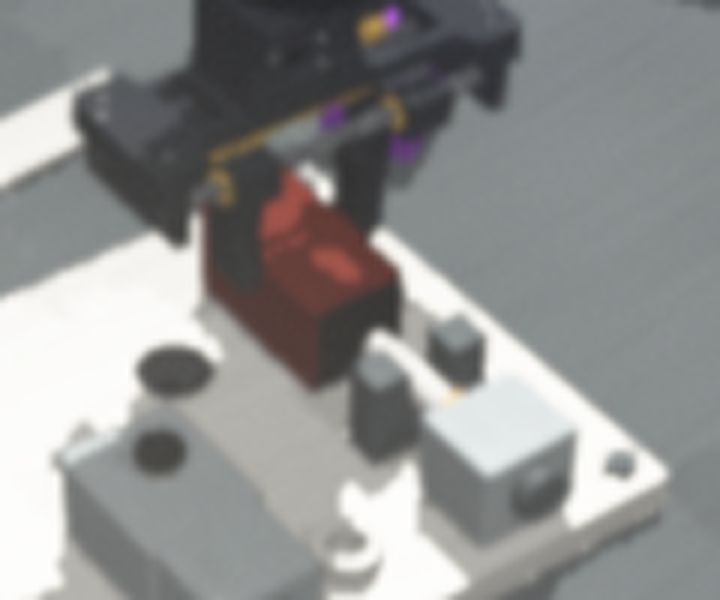

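```bash
cat > st.py <<'E'
from h import *
J=np.array([.5745,-.0354]);a=-.1163;Q=np.array([[np.cos(a),-np.sin(a)],[np.sin(a),np.cos(a)]])
s=r.get_state();print("jig",(Q.T@(s["tool_pos"][:2]-J)).round(4),"F",(Q.T@s["contact_force"][:2]).round(1),s["contact_force"][2].round(1),"M",s["moment"].round(2))
E
python3 -m handwheel '[[[0.002,-0.001,0,0,0,0],[0.004,-0.001,0,0,0,0],[0.004,-0.001,0,0,0,0],[0.004,-0.001,0,0,0,0],[0.004,-0.001,0,0,0,0]]]'; python3 st.py
python3 -m handwheel '[[[0.002,0,0,0,0,0],[0.004,0,0,0,0,0],[0.006,0,0,0,0,0],[0.006,0,0,0,0,0],[0.006,0,0,0,0,0]]]'; python3 st.py
python3 -m handwheel '[[[0.002,0,0,0,0,0],[0.004,0,0,0,0,0],[0.004,0,0,0,0,0],[0.004,0,0,0,0,0],[0.004,0,0,0,0,0]]]'; python3 st.py
```

```text
clock: 7.73
tool_pos: [0.5481, 0.0326, 0.0339]
eef_rot: [-0.706, 0.041, -0.041, 0.706]
contact_force: [-0.8, 0.8, -3.9]
opening: 0.56
jig [-0.0341  0.0645] F [-0.9  0.7] -3.9 M [-0.    0.01  0.02]
clock: 8.15
tool_pos: [0.553, 0.032, 0.034]
eef_rot: [0.706, -0.042, 0.04, -0.706]
contact_force: [-4.1, 1.1, -2.6]
opening: 0.559
jig [-0.0292  0.0645] F [-4.2  0.7] -2.6 M [ 0.17  0.81 -0.01]
clock: 8.57
tool_pos: [0.5574, 0.0315, 0.034]
eef_rot: [0.706, -0.041, 0.041, -0.706]
contact_force: [-4.9, 2.0, -2.7]
opening: 0.561
jig [-0.0247  0.0645] F [-5.1  1.4] -2.7 M [ 0.16  1.13 -0.  ]
```

```bash

python3 -m handwheel '[[[0.002,0,0,0,0,0],[0.004,0,0,0,0,0],[0.006,0,0,0,0,0],[0.008,0,0,0,0,0],[0.009,0,0,0,0,0],[0.009,0,0,0,0,0],[0.009,0,0,0,0,0],[0.009,0,0,0,0,0]]]'; python3 st.py
python3 -m handwheel '[[[0.001,0,0,0,0,0],[0.002,0,0,0,0,0],[0.002,0,0,0,0,0],[0.002,0,0,0,0,0]]]'; python3 st.py
python3 -m handwheel '[[[0.0005,0,0,0,0,0],[0.001,0,0,0,0,0],[0.001,0,0,0,0,0],[0.001,0,0,0,0,0]]]'; python3 st.py
```

```text
clock: 9.23
tool_pos: [0.5651, 0.0306, 0.034]
eef_rot: [0.706, -0.042, 0.04, -0.706]
contact_force: [-7.7, 1.7, -1.3]
opening: 0.559
jig [-0.017   0.0644] F [-7.9  0.8] -1.3 M [0.29 1.47 0.07]
clock: 9.57
tool_pos: [0.5669, 0.0304, 0.034]
eef_rot: [0.706, -0.042, 0.039, -0.706]
contact_force: [-8.5, 1.7, -0.3]
opening: 0.559
jig [-0.0152  0.0645] F [-8.7  0.7] -0.3 M [0.33 1.62 0.04]
clock: 9.9
tool_pos: [0.5677, 0.0303, 0.034]
eef_rot: [0.706, -0.042, 0.039, -0.706]
contact_force: [-7.7, 1.6, -1.4]
opening: 0.559
jig [-0.0144  0.0644] F [-7.8  0.7] -1.4 M [0.36 1.65 0.1 ]
```

```bash

python3 -m handwheel '[[[0.0005,0,0,0,0,0],[0.001,0,0,0,0,0],[0.0015,0,0,0,0,0],[0.0015,0,0,0,0,0]]]'; python3 st.py
python3 -m handwheel '[[[0.0005,0,0,0,0,0],[0.001,0,0,0,0,0],[0.0015,0,0,0,0,0],[0.0015,0,0,0,0,0]]]'; python3 st.py
python3 -m handwheel '[[[0.0005,0,0,0,0,0],[0.001,0,0,0,0,0],[0.001,0,0,0,0,0],[0.001,0,0,0,0,0]]]'; python3 st.py
```

```text
clock: 10.23
tool_pos: [0.5689, 0.0301, 0.034]
eef_rot: [0.706, -0.042, 0.039, -0.706]
contact_force: [-9.4, 1.9, -0.3]
opening: 0.563
jig [-0.0131  0.0644] F [-9.6  0.8] -0.3 M [0.31 1.74 0.07]
clock: 10.57
tool_pos: [0.5698, 0.03, 0.0339]
eef_rot: [0.706, -0.043, 0.039, -0.706]
contact_force: [-9.8, 2.4, 0.5]
opening: 0.561
jig [-0.0122  0.0644] F [-10.    1.2] 0.5 M [0.39 1.94 0.04]
clock: 10.9
tool_pos: [0.5698, 0.0299, 0.0338]
eef_rot: [0.706, -0.043, 0.038, -0.706]
contact_force: [-11.5, 0.6, 2.6]
opening: 0.561
jig [-0.0122  0.0644] F [-11.5  -0.7] 2.6 M [0.4  2.24 0.13]
```

```bash

python3 -m handwheel '[[[0.0005,0,0,0,0,0],[0.001,0,0,0,0,0],[0.0015,0,0,0,0,0],[0.002,0,0,0,0,0],[0.002,0,0,0,0,0],[0.002,0,0,0,0,0]]]'; python3 st.py
python3 -m handwheel '[[[0.0005,0,0,0,0,0],[0.001,0,0,0,0,0],[0.0015,0,0,0,0,0],[0.002,0,0,0,0,0],[0.002,0,0,0,0,0],[0.002,0,0,0,0,0]]]'; python3 st.py
python3 - <<'E'
from h import *
print(R.from_quat(r.get_state()["eef_rot"]).as_matrix().round(3))
b=snapshot("scene");cv2.imwrite("pics/full5.png",b[:,:,::-1])
cv2.imwrite("pics/s5.png",cv2.resize(b[160:250,225:335,::-1],None,fx=7,fy=6.6,interpolation=2))
E
```

```text
clock: 11.4
tool_pos: [0.5698, 0.0299, 0.0338]
eef_rot: [0.707, -0.044, 0.036, -0.705]
contact_force: [-14.4, 2.1, 5.4]
opening: 0.56
jig [-0.0123  0.0643] F [-14.6   0.4] 5.4 M [0.58 2.9  0.17]
clock: 11.9
tool_pos: [0.5697, 0.0298, 0.0336]
eef_rot: [0.707, -0.045, 0.035, -0.705]
contact_force: [-18.2, 3.2, 8.2]
opening: 0.565
jig [-0.0123  0.0642] F [-18.4   1.1] 8.2 M [0.64 3.7  0.33]
[[ 0.994 -0.014  0.113]
 [-0.113 -0.002  0.994]
 [-0.014 -1.    -0.003]]
```

View pics/s5.png

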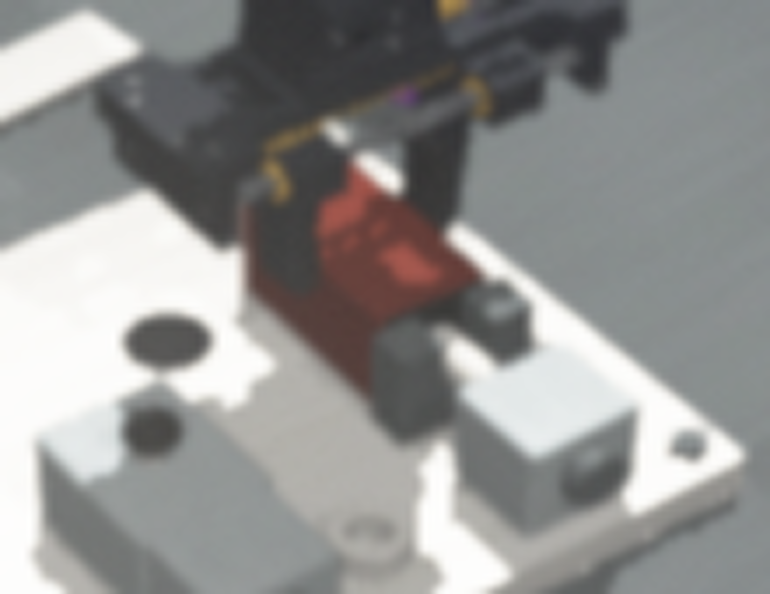

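```bash

python3 -m handwheel '[[[0.0005,0,0,0,0,0],[0.001,0,0,0,0,0],[0.0015,0,0,0,0,0],[0.002,0,0,0,0,0],[0.002,0,0,0,0,0],[0.002,0,0,0,0,0],[0.002,0,0,0,0,0],[0.002,0,0,0,0,0]]]'; python3 st.py
python3 -m handwheel '[[[0,0,0,0,0,0],[0,0,0,0,0,0],[0,0,0,0,0,0],[0,0,0,0,0,0],[0,0,0,0,0,0],[0,0,0,0,0,0]]]'; python3 st.py
python3 -c "
from plant import job;print(job.finish_job())"
```

```text
clock: 12.62
tool_pos: [0.5696, 0.0297, 0.0336]
eef_rot: [0.707, -0.046, 0.033, -0.705]
contact_force: [-22.6, 2.6, 11.1]
opening: 0.559
jig [-0.0124  0.0641] F [-22.8  -0. ] 11.1 M [0.87 4.4  0.33]
clock: 13.12
tool_pos: [0.5697, 0.0297, 0.0336]
eef_rot: [0.707, -0.046, 0.033, -0.705]
contact_force: [-22.0, 2.8, 11.9]
opening: 0.564
jig [-0.0124  0.0641] F [-22.1   0.2] 11.9 M [0.87 4.4  0.32]
the job is handed in; nothing more can be done
None
```

I picked up the red-brown stub, set it on the bed in line with the left plunger (the one with the fork), and pushed it in. I handed the job in at 13.1 s, still holding the piece pressed home. The hand-in returned no verdict.

- **Fully home:** the tool stopped moving forward 12 mm behind the jig's origin, within about 1 mm of the home position I worked out from the spring force. More push after that only raised the force. The last picture showed the end of the stub against both prongs.
- **Push:** about 22 N in total, steady over the last half second. The spring takes about 9 N and bed friction some of the rest. I estimate about 7–12 N on the fork; it was not measured directly.
- **Alignment:** sideways error is about 1 mm. The tool had tilted about 1° under the push, and the stub looked level and in line in the last picture.
- **Down force:** the push also pressed the piece onto the bed with about 12 N (vertical tool reading). I left it, as the piece was seated and still.
- **Bystanders:** the arm reached for nothing else. The nut showed in its place in the last picture, but I took no final measurement of the bystanders.

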